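Seat the wafer carrier on the stage's locating pin, clamp it and switch the hold on

ROBOT

A 6-joint arm with a two-finger parallel gripper is mounted at the origin on the work surface. World frame = base frame: x ahead of the robot, y to its left, z up, the work surface at z = 0. Lengths are in m, angles in rad, forces in N, time in s.
With the tool pointing down it reaches from about 0.325 to 0.75 m from the base axis. Payload 7.6 kg.
Tool frame: the origin (TCP) lies on the centre line of the jaws, within the pads' length; the fingertips stand 25 mm ahead of it and the grasp point (between the pads) lies 6 mm ahead of it; z points along the fingers, y is the direction in which the jaws open and shut (so a half turn about z gives the same grasp; the last joint's range is limited). The gripper opens to 85 mm and grips with 20 to 120 N. Pads are 22 mm wide; open, the fingers measure 114 mm over their backs; the gripper's body (76 mm by 85 mm) begins 54 mm behind the grasp point. The pads swing forward as they close: fully open they stand 13 mm farther back than shut.
Start: joints at [-1.285, 0.052, 1.401, -0, 1.689, -0.07], TCP at [0.183, -0.492, 0.256] pointing down, gripper open.
Joint ranges: [-2.9, 2.9], [-0.91, 2.17], [0.12, 2.37], [-1.06, 4.2], [0.26, 2.73], [-2.93, 2.93]. Speed limits (rad/s): [2.57, 2.57, 3.01, 3.14, 3.14, 3.14].

INTERFACE

Orientations are given as a 3x3 rotation matrix whose columns are the frame's x, y, z axes.
In Python, from workcell import observe, capture, finish_job gives the robot as it stands.
- The arm moves only by the shell command python3 -m inch 'ROWS' [FORCE]. ROWS is JSON, a list of rows, each a list of 3 entries, a list of its own where there are three numbers: the shift along the tool's x, y, z in mm, then the turn, a rotation vector about the tool's x, y, z in degrees, then the opening, from 0 (shut) to 1 (fully open). In form: [[[x, y, z], [ax, ay, az], hand], ...]. A call has 1 to 10 rows; each row is the pose to reach, as a shift and turn from the pose commanded when the call began, along the tool's axes at that moment; what a row does not reach only later rows make up. A row lasts 1/8 s, in which the tool goes at most 62.5 mm and 10.7 degrees, less where a joint would pass 70% of its speed; a pose out of reach is approached as far as the arm can. A call with a gripper value outside its range is refused whole. The fingers move at their own pace and stop on an object; FORCE is the grip in N (left out, the last holds). Time passes only in rows, so rows that repeat a pose let the fingers close. It gives the time, the measured TCP pose, the force and the opening at its end, in the units of the state.
- observe(): the state, without advancing time (a new reading comes with each control period).
- capture(name): name is "scene" or "top" or "wrist"; returns a dict with "image" (384x512x3 uint8, red, green, blue), "camera_matrix" (3x3 intrinsics, pixels), "k1" (the pictures are not rectified: a ray, as slopes to the right and down, at radius r is drawn at 1 + k1 r^2 times it, then the intrinsics apply), "rvec" (rotation vector, rad) and "tvec" (3), from world to camera coordinates, as OpenCV has them; the wrist camera has in their place "tool_from_camera" (4x4, takes a point from camera to tool coordinates, whose origin is the TCP and whose axes are the flange's). Camera axes: x right, y down, z forward; pixel columns grow to the right and rows downward; lengths in m; the calibration is good to about 2 mm. A picture is of the moment at which its call begins: read the wrist's pose just before it. There is no depth.
- finish_job(): hands the job in, once; it reports no verdict.
The state is a dict: "clock": time; "joint_positions": joint angles; "joint_vel": joint speeds; "joint_efforts": joint torques, N m; "position": TCP position; "eef_rot": TCP orientation; "contact_force": force on the tool from outside, world axes, zero at the start; "moment": the same for the moment, N m; "grip_width": finger opening in m.
Only numpy, scipy, OpenCV 4.12 (cv2) and the standard library are available. Lean on these libraries where they do the work, as an engineer would, in place of code of your own. Each camera call takes 0.05 s, during which the arm holds its last target.

TASK

The wafer carrier was left lying crooked on top of the stage's brass locating pin. Slide it by nudges, without ever picking it up off the stage, until its hole drops over the pin and it lies flat, with its long side squared up against the yellow fence. Then swing the red clamp arm fully across the carrier to its stop, then turn the selector knob so that its white pointer clicks in at the green dot; leave the other things where they are.

Things in the scene. Friction and masses are not known exactly. Their poses are not given: they have to be found in the camera images.
- stage: Dark steel loading stage, a fixed block 300 (x) x 280 (y) mm whose flat top is 30 mm above the table. Origin: centre of its underside, on the table. Its x axis runs away from the robot, give or take its yaw. A yellow fence, 9 mm high over the stage top, runs along x from x = -100 to +20 mm; its face towards -y is at y = +61.5 mm.
- stage_pin (a point): Centre of the foot of the fixed brass locating pin, on the stage's top surface, at x = +80, y = 0 mm in the stage's frame; axes as the stage's. The pin is 16 mm in diameter and 12 mm high, with its top 3 mm tapered to 10 mm. The carrier hides it at the start: white lines on the stage's edges, at x = +80 and at y = 0, point at it.
- carrier: Loose wafer carrier: aluminium plate 200 (x) x 120 (y) x 8 mm, about 0.5 kg, a dark 76 mm wafer in the middle of its top, a blue grip bar near its -x end. Origin: centre of its underside; z up. At the start it lies tilted about 5 degrees, its -x end on the stage, its underside on the pin's top. Squared: its x axis along the stage's (within 2 degrees), its +y long side at the fence.
- carrier_hole (a point): Centre, at the plate's underside, of the carrier's plain 20 mm round through hole, on its centre line 75 mm from the middle towards +x; axes as the carrier's. It starts 15 to 65 mm from the pin, on its far (+x) side. Seated: the hole is round the pin with about 2 mm play all round and the plate lies flat on the stage.
- carrier_bar (a point): Point to grip on the carrier's blue bar: in the carrier's frame at x = -72, y = 0, z = 32 mm, that is 24 mm above the plate's top and 12 mm below the bar's top. The bar is 44 mm long along the carrier's x, 14 mm wide along its y and stands 36 mm above the plate. Axes as the carrier's.
- clamp (a joint): Red clamp arm on an upright axis behind the fence. 0 rad: parked, pointing to the stage's -x; grows counter-clockwise seen from above to 1.57 at its stop, pointing to the stage's -y, across the carrier. Starts at 0 to 0.3. Stays where left; about 1 N at the peg moves it. Its underside clears a seated carrier by 1 to 2 mm; one still up on the pin blocks it.
- clamp_hinge (a point): Point on the clamp arm's turning axis, at x = +55, y = +105 mm in the stage's frame, 51 mm above the table.
- clamp_peg (a point): Point to grip on the black round peg that stands upright on the arm's free end, 90 mm from the turning axis: 18 mm in diameter, 44 mm tall, rising from 49 mm to 93 mm above the table; this point is 75 mm above the table.
- control_box: White control box, fixed, 130 x 130 x 45 mm, carrying the selector in the middle of its top with four marks round it, the third clockwise a green dot, the others black ticks. Origin: centre of its underside.
- selector (a joint): Detented selector knob. Its angle grows clockwise seen from above; it clicks into four marks at 0, 0.6, 1.2 and 1.8 rad, and the green dot is the one at 1.2 rad. The knob springs into the nearest mark when let go; turning takes up to 0.1 Nm. It starts at or near the mark at 0 or the one at 0.6.
- selector_grip (a point): Point to grip on the knob's upright bar, on the turning axis, 77 mm above the table. The bar is 57 mm long along this point's x axis (the white pointer line lies on the -x half), 14 mm wide along its y axis, and stands 32 mm above the knob's 60 mm round disc, its top 86 mm above the table. Grip it across y.
- lens_barrel: Bystander: brass lens barrel, 34 mm in diameter, 52 mm tall, standing on the stage's -x, +y corner; origin at its underside.
- gel_box: Bystander: flat grey sample box, 75 x 75 x 22 mm; origin at its underside.
- dropper_bottle: Bystander: amber bottle, 56 mm in diameter, 110 mm tall; origin at its underside.
- tweezers: Bystander: steel tweezers lying flat, about 130 mm long; origin near the middle, at the underside.
- wafer_jar: Bystander: white jar with blue lid, 86 mm in diameter, 50 mm tall; origin at its underside.
- mouse: Bystander: black computer mouse, 100 mm long, 32 mm high; origin at its underside.
- screwdriver: Bystander: screwdriver with green handle lying flat, 150 mm long; origin at its underside.
There are look-alikes about, which are no part of the job. There is more than one size of the carrier; the job needs the smaller. What is shaped like the control_box but orange is not meant.

How it is judged:
By the outcome, as a careful person would: the job done as asked, in the order asked, and still so for the second after the job is handed in, with the robot touching nothing.
It also fails if it takes over 64 s, if anything falls off the work surface, if the arm or the gripper's body presses on something with over 40 N, if the wrist force passes 120 N, or if a joint passes its speed limit or range.

## Working session

There is one attempt and no reset: what is moved stays moved. The work goes in short steps, Python scripts to look and compute and a shell command to move; the robot and the scene stay as the last step left them, time stands still between calls to the robot, and variables do not carry over. Pictures are saved under pics/ and viewed, and the job is handed in when it is done.

```bash
ls; mkdir -p pics; cat > h.py <<'E'
import numpy as np, cv2
from workcell import observe, capture, finish_job
def cam(c, st=None):
    if 'rvec' in c:
        R=cv2.Rodrigues(np.array(c['rvec'],float))[0]; t=np.array(c['tvec'],float).ravel()
        return R.T, -R.T@t   # world_from_cam R, origin
    T=np.array(c['tool_from_camera']); Rt=np.array(st['eef_rot']); p=np.array(st['position'])
    return Rt@T[:3,:3], Rt@T[:3,3]+p
def rays(c,uv):
    uv=np.atleast_2d(np.array(uv,float)); K=np.array(c['camera_matrix'])
    d=np.c_[(uv[:,0]-K[0,2])/K[0,0],(uv[:,1]-K[1,2])/K[1,1]]; u=d.copy()
    for _ in range(30): u=d/(1+c['k1']*(u**2).sum(1,keepdims=True))
    return np.c_[u,np.ones(len(u))]
def plane(c,uv,z,st=None):
    R,o=cam(c,st); d=rays(c,uv)@R.T
    return o+d*((z-o[2])/d[:,2])[:,None]
def proj(c,P,st=None):
    R,o=cam(c,st); p=(np.atleast_2d(P)-o)@R; u=p[:,:2]/p[:,2:]
    u=u*(1+c['k1']*(u**2).sum(1,keepdims=True)); K=np.array(c['camera_matrix'])
    return u*[K[0,0],K[1,1]]+K[:2,2]
def snap(n,f):
    st=observe(); c=capture(n); c['st']=st
    import pickle; pickle.dump((c,st),open(f'pics/{f}.pkl','wb'))
    cv2.imwrite(f'pics/{f}.png',c['image'][...,::-1]); return c,st
def load(f):
    import pickle; return pickle.load(open(f'pics/{f}.pkl','rb'))
E
python3 - <<'E'
from h import *
for n in('scene','top','wrist'):
    c,st=snap(n,n+'0'); print(n,cam(c,st)[1],c['camera_matrix'],c['k1'])
print(st)
E
```

```text
pics
scene [1.26846544 0.64496771 1.31917376] [[484.70150474   0.         248.61981432]
 [  0.         484.70150474 191.51167641]
 [  0.           0.           1.        ]] 0.06224496785374508
top [ 0.16155508 -0.03038046  1.49242733] [[477.34127108   0.         255.69118364]
 [  0.         477.34127108 191.25188469]
 [  0.           0.           1.        ]] -0.031097286337326523
wrist [ 0.24482657 -0.46881066  0.37258126] [[298.38338927   0.         255.78776069]
 [  0.         298.38338927 193.2333392 ]
 [  0.           0.           1.        ]] -0.049047939181864925
{'clock': 0.1, 'joint_positions': array([-1.28527936e+00,  5.27717681e-02,  1.40161532e+00,  3.12016671e-05,
        1.68862647e+00, -7.02385608e-02]), 'joint_vel': array([ 0.00054962, -0.00247534, -0.00222277,  0.00019788, -0.00082547,
        0.00187533]), 'joint_efforts': array([ 1.69303923e-03, -3.82584679e+01, -3.60984814e+01, -2.67643188e-06,
        4.80674207e-03,  2.15540217e-05]), 'position': array([ 0.18284897, -0.49187609,  0.25556166]), 'eef_rot': array([[ 9.37382360e-01,  3.48301842e-01, -3.70471963e-04],
       [ 3.48302015e-01, -9.37381365e-01,  1.37210834e-03],
       [ 1.30634348e-04, -1.41522628e-03, -9.99998990e-01]]), 'contact_force': array([-0.58460423,  0.75366261,  0.05421203]), 'moment': array([ 0.00973536, -0.01324591,  0.01694198]), 'grip_width': 0.0853368322712562}
```

View pics/scene0.png

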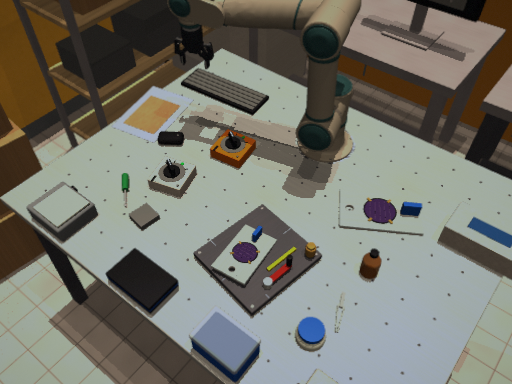

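View pics/top0.png

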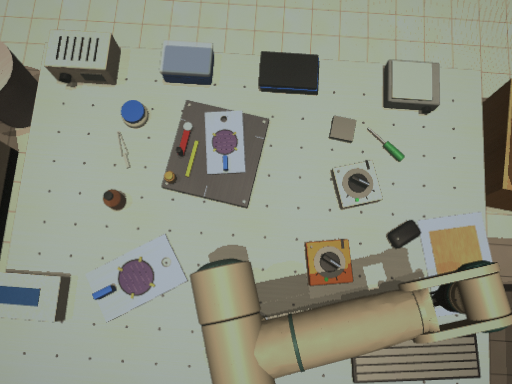

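View pics/wrist0.png

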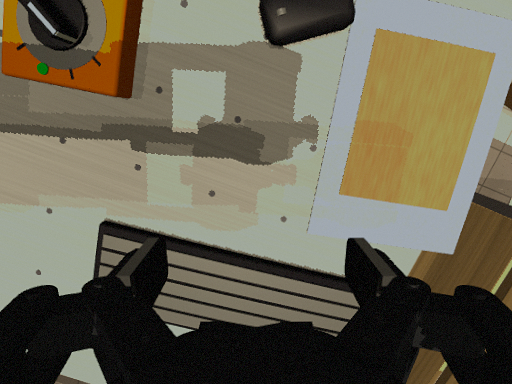

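The stage is at top px (216,152). Candidates:
- Carrier: the small one on the stage at (225,142) is the one I want. The large plate at (137,278) is the look-alike.
- Control box: the white one at (357,184) is the one I want. The orange one at (330,261) is not.

I'll check both choices in a close crop.

```bash
python3 - <<'E'
from h import *
c,_=load('top0'); im=c['image'][...,::-1]
a=cv2.resize(im[95:210,155:275],None,fx=5,fy=5,interpolation=cv2.INTER_CUBIC); cv2.imwrite('pics/cropA.png',a)
b=cv2.resize(im[155:215,325:390],None,fx=8,fy=8,interpolation=cv2.INTER_CUBIC); cv2.imwrite('pics/cropB.png',b)
c,_=load('scene0'); im=c['image'][...,::-1]
a=cv2.resize(im[195:315,185:330],None,fx=5,fy=5,interpolation=cv2.INTER_CUBIC); cv2.imwrite('pics/cropC.png',a)
E
```

```text
(no output)
```

View pics/cropA.png

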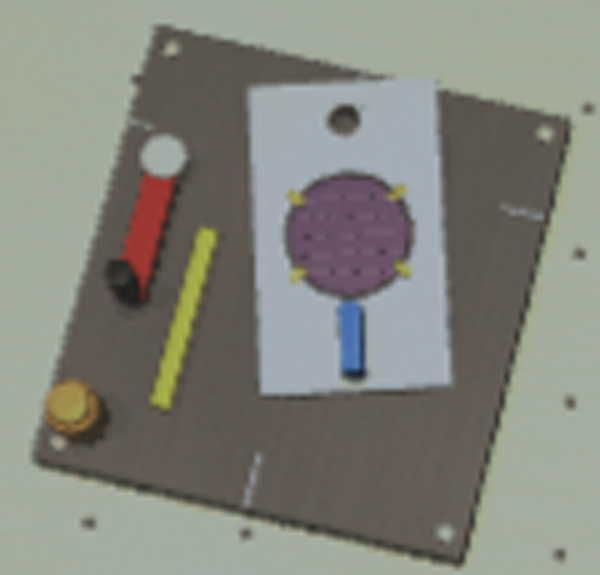

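View pics/cropB.png

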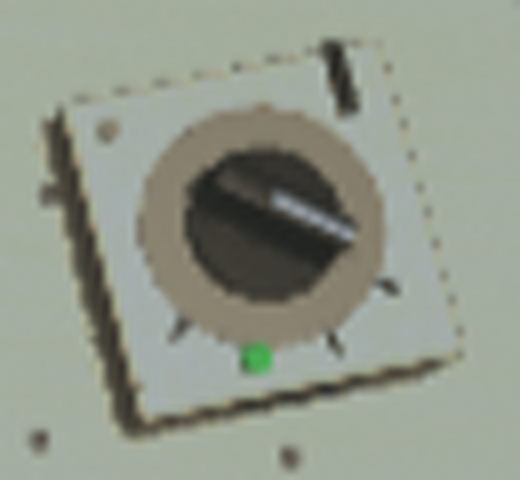

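View pics/cropC.png

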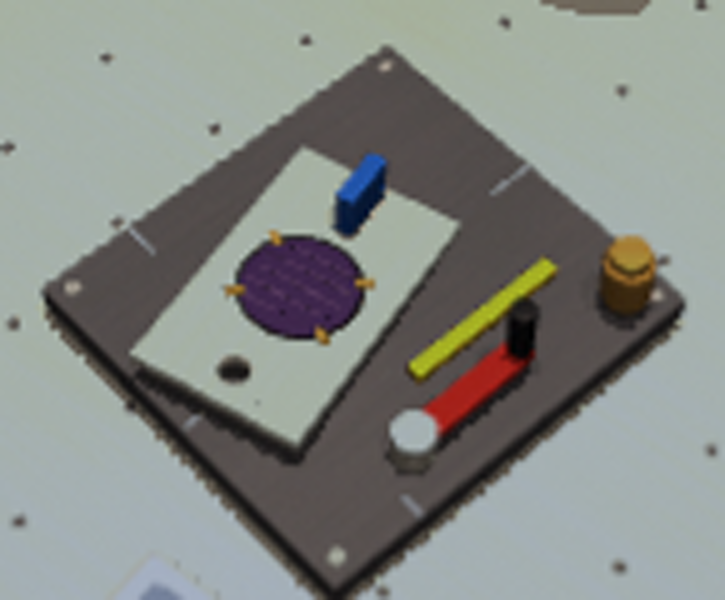

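The crops confirm both choices. The small carrier lies on the stage with its hole towards +x and the blue bar towards -x. The white box's pointer is near the second black tick or between the first and second. Next I'll measure coarse poses.

```bash
python3 - <<'E'
from h import *
c,_=load('top0')
A=lambda l:np.array(l,float)/5+[155,95]-0.4
B=lambda l:np.array(l,float)/8+[325,155]-0.44
st=plane(c,A([(158,27),(568,120),(462,563),(38,458)]),.03)
print('stage corners',st.round(4)); ctr=st.mean(0)
e=[np.linalg.norm(st[i]-st[(i+1)%4]) for i in range(4)];print(e)
ex=(st[0]-st[3])+(st[1]-st[2]); yaw=np.arctan2(ex[1],ex[0]); 
ey=(st[0]-st[1])+(st[3]-st[2]); yaw2=np.arctan2(ey[1],ey[0])-np.pi/2
print('stage',ctr,np.degrees([yaw,yaw2])); y=(yaw+yaw2)/2
R=np.array([[np.cos(y),-np.sin(y)],[np.sin(y),np.cos(y)]])
pin=ctr[:2]+R@[.08,0]; print('pin',pin)
lo=lambda p:(np.asarray(p)[...,:2]-ctr[:2])@R
print('marks',lo(plane(c,A([(522,211),(143,125),(253,480)]),.03)))
f=plane(c,A([(248,87),(436,80)]),.056); n=plane(c,A([(452,383),(262,396)]),.038)
print('carrier stage frame',lo(f),lo(n))
h=plane(c,A([(344,120)]),.053);b=plane(c,A([(350,310)]),.08)
print('hole',lo(h)*1e3,'bar -ish',lo(b),b)
pk=plane(c,A([(118,272)]),.093); hg=plane(c,A([(164,156)]),.06);print('peg',lo(pk),pk,'hinge',lo(hg))
bx=plane(c,B([(62,102),(380,40),(462,355),(130,430)]),.045);print('box',bx.mean(0),bx.round(3))
print('dot',plane(c,B([(257,358)]),.045),'knob',plane(c,B([(262,222)]),.06), 'ptr',plane(c,B([(352,238),(205,180)]),.086))
for k,p in dict(ticks=[(388,287),(335,343),(257,358),(180,328)]).items():print(plane(c,B(p),.045))
E
```

```text
stage corners [[ 0.7537  0.2336  0.03  ]
 [ 0.7078 -0.0374  0.03  ]
 [ 0.4133  0.0102  0.03  ]
 [ 0.4618  0.2806  0.03  ]]
[np.float64(0.27485644292401923), np.float64(0.2984226142552188), np.float64(0.2746407503629216), np.float64(0.2956773768619248)]
stage [0.58413954 0.12175765 0.03      ] [-9.1634313  -9.88704112]
pin [0.66303657 0.10851909]
marks [[ 0.08142138 -0.12175372]
 [ 0.08122048  0.13010136]
 [-0.12924764  0.00144175]]
carrier stage frame [[ 0.11300662  0.06544546]
 [ 0.14540515 -0.04999768]] [[-0.04141984 -0.10559296]
 [-0.07726922  0.00835412]]
hole [[106.69190974   0.90575808]] bar -ish [[-0.02120207 -0.03708073]] [[0.5570936  0.08869672 0.08      ]]
peg [[-0.03414119  0.10496855]] [[0.56783947 0.23092874 0.093     ]] hinge [[0.05463637 0.10455958]]
box [ 0.50907041 -0.32617191  0.045     ] [[ 0.555 -0.248  0.045]
 [ 0.589 -0.372  0.045]
 [ 0.465 -0.406  0.045]
 [ 0.427 -0.279  0.045]]
dot [[ 0.45837914 -0.32675783  0.045     ]] knob [[ 0.50882065 -0.32430638  0.06      ]] ptr [[ 0.49864651 -0.35320112  0.086     ]
 [ 0.51737678 -0.29694539  0.086     ]]
[[ 0.48992145 -0.37699213  0.045     ]
 [ 0.4663476  -0.35683138  0.045     ]
 [ 0.45837914 -0.32675783  0.045     ]
 [ 0.46817605 -0.29663619  0.045     ]]
```

```bash
python3 -m inch '[[[47,-44,-10],[0,0,2],1],[[94,-89,-25],[0,0,4],1],[[141,-133,-25],[0,0,6],1],[[188,-177,-25],[0,0,8],0.5],[[235,-221,-25],[0,0,10],0.5],[[282,-265,-25],[0,0,12],0.5],[[329,-310,-25],[0,0,13],0.5],[[376,-354,-25],[0,0,13],0.5],[[423,-398,-25],[0,0,13],0.5],[[468,-440,-25],[0,0,13],0.5]]' && python3 -m inch '[[[0,0,0],[0,0,0],0.5],[[0,0,0],[0,0,0],0.5]]' && python3 - <<'E'
from h import *
c,st=snap('wrist','wrist1'); print(st['clock'],st['position'],st['eef_rot'].round(3),st['grip_width'],st['joint_positions'],st['contact_force']); print(c['tool_from_camera'])
E
```

```text
clock: 1.4
position: [0.46, 0.0679, 0.2812]
eef_rot: [[0.992, 0.129, 0.0], [0.129, -0.992, -0.0], [0.0, 0.0, -1.0]]
contact_force: [0.6, -0.7, 0.2]
grip_width: 0.0424
clock: 1.65
position: [0.4593, 0.0655, 0.2809]
eef_rot: [[0.992, 0.129, -0.001], [0.129, -0.992, -0.001], [-0.001, 0.0, -1.0]]
contact_force: [-0.2, 0.5, -0.9]
grip_width: 0.0425
1.65 [0.45930881 0.06552501 0.28094961] [[ 0.992  0.129 -0.001]
 [ 0.129 -0.992 -0.001]
 [-0.001  0.    -1.   ]] 0.04252864208690091 [ 6.23568007e-02 -1.26032419e-01  1.52571447e+00 -4.96214331e-04
  1.74280989e+00  1.50373645e+00] [-0.18357605  0.49758482 -0.9424971 ]
[[ 2.14148273e-04 -9.65880833e-01 -2.58986817e-01  6.60856163e-02]
 [ 9.99999883e-01  3.19257020e-04 -3.63786814e-04 -3.33669916e-04]
 [ 4.34058070e-04 -2.58986708e-01  9.65880788e-01 -1.17011788e-01]
 [ 0.00000000e+00  0.00000000e+00  0.00000000e+00  1.00000000e+00]]
```

View pics/wrist1.png

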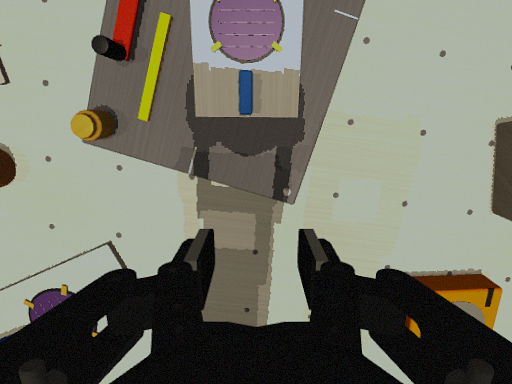

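The wrist view shows the bar at (246,92), with the carrier's -x corners at (193,115) and (299,118). The fence runs from (165,14) to (144,121), and the y=0 mark is at (192,162). I'll measure these.

```bash
python3 - <<'E'
from h import *
c,st=load('wrist1'); im=c['image']; hsv=cv2.cvtColor(im,cv2.COLOR_RGB2HSV)
def blobs(m,k=30):
    n,l,s,cc=cv2.connectedComponentsWithStats(m.astype(np.uint8)); return [(s[i],cc[i],l==i) for i in range(1,n) if s[i][4]>k]
m=(hsv[...,0]>105)&(hsv[...,0]<125)&(hsv[...,1]>150)
for s,cc,mm in blobs(m):
    ys,xs=np.nonzero(mm); r=cv2.minAreaRect(np.c_[xs,ys].astype(np.float32)); print('blue',s,r)
m=(hsv[...,0]>25)&(hsv[...,0]<35)&(hsv[...,1]>150)
for s,cc,mm in blobs(m,200):
    ys,xs=np.nonzero(mm); r=cv2.minAreaRect(np.c_[xs,ys].astype(np.float32)); bp=cv2.boxPoints(r); print('yel',r); P=plane(c,bp,.039,st);print(P.round(4))
cv2.imwrite('pics/w1c.png',cv2.resize(im[40:210,70:370,::-1],None,fx=2.6,fy=2.6,interpolation=cv2.INTER_CUBIC))
E
```

```text
blue [239  70  13  44 515] ((245.0, 91.5), (43.0, 12.0), 90.0)
yel ((153.27059936523438, 66.28235626220703), (11.280384063720703, 109.33294677734375), 12.52880859375)
[[0.5015 0.214  0.039 ]
 [0.6194 0.1928 0.039 ]
 [0.6182 0.1805 0.039 ]
 [0.5002 0.2008 0.039 ]]
```

View pics/w1c.png

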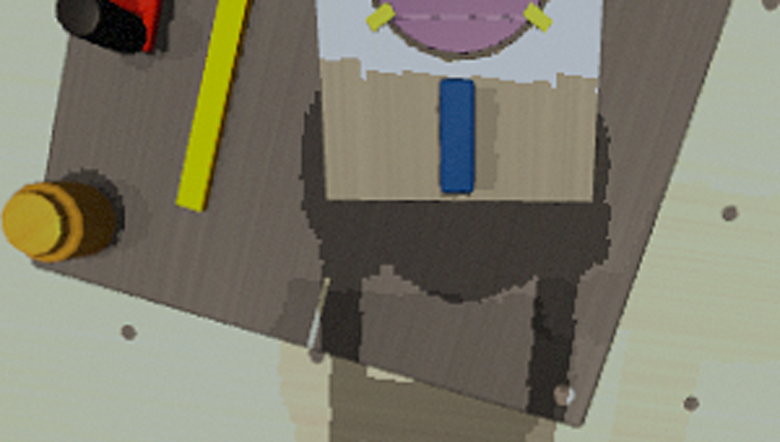

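```bash
python3 - <<'E'
from h import *
c,st=load('wrist1'); A=lambda l:np.array(l,float)/2.6+[70,40]-.3
R=st['eef_rot'];p=st['position']
def tl(P): return ((P-p)@R*1e3).round(1)
y=np.radians(-9.9);Rs=np.array([[np.cos(y),-np.sin(y)],[np.sin(y),np.cos(y)]])
print('stage corner',plane(c,A([(580,427),(35,264)]),.03,st), 'mark', plane(c,A([(318,345),(326,282)]),.03,st))
print('centre by corners',plane(c,A([(580,427),(35,264)]),.03,st)[:,:2]-np.array([[-.15,-.14],[-.15,.14]])@Rs.T)
b=plane(c,[(245.5,91.5)],.0764,st); print('bar',b,tl(b)); 
bb=plane(c,A([(440,82),(473,82),(440,191),(472,191)]),.076,st);print(bb.round(4))
n=plane(c,A([(327,199),(592,202)]),.038,st); print('near corners',n, 'mid',n.mean(0))
print('sides',plane(c,A([(316,10),(603,10)]),.047,st))
E
```

```text
stage corner [[0.41870753 0.01247832 0.03      ]
 [0.46532484 0.28284614 0.03      ]] mark [[0.44325315 0.14461671 0.03      ]
 [0.4740284  0.14315754 0.03      ]]
centre by corners [[0.590544   0.12460426]
 [0.58902116 0.11914146]]
bar [[0.54507906 0.08773373 0.0764    ]] [[ 88.1 -11.  204.5]]
[[0.5638 0.0968 0.076 ]
 [0.5655 0.084  0.076 ]
 [0.5227 0.0919 0.076 ]
 [0.5243 0.0792 0.076 ]]
near corners [[0.5125146  0.14423291 0.038     ]
 [0.52656736 0.02541936 0.038     ]] mid [0.51954098 0.08482614 0.038     ]
sides [[0.5893411  0.15362679 0.047     ]
 [0.60466083 0.03462563 0.047     ]]
```

```bash
python3 -m inch '[[[44,-6,50],[0,0,0],0.5],[[88,-11,100],[0,0,0.6],0.5],[[88,-11,130],[0,0,0.6],0.5],[[88,-11,130],[0,0,0.6],0.5]]' && python3 - <<'E'
from h import *
c,st=snap('wrist','wrist2'); print(st['clock'],st['position'],st['grip_width'])
E
```

```text
clock: 2.2
position: [0.5438, 0.0863, 0.1483]
eef_rot: [[0.993, 0.116, -0.007], [0.116, -0.993, -0.001], [-0.007, 0.0, -1.0]]
contact_force: [-0.1, 0.2, 0.4]
grip_width: 0.0426
2.2 [0.54382796 0.08628151 0.14827106] 0.042561691381199
```

View pics/wrist2.png

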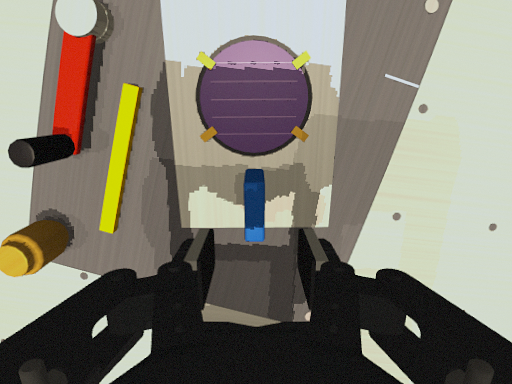

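The bar, at about column 255, is centred between the fingers at 205 and 308. I'll descend and grip.

```bash
python3 - <<'E'
from h import *
c,st=load('wrist2'); print(plane(c,[(255,170),(255,227)],.0764,st), plane(c,[(255,241)],.041,st))
E
python3 -m inch '[[[0,0,40],[0,0,0],0.5],[[0,0,70],[0,0,0],0.5],[[0,0,79],[0,0,0],0.5],[[0,0,79],[0,0,0],0.5]]' && python3 - <<'E'
from h import *
st=observe(); print(st['position'],st['contact_force'])
E
```

```text
[[0.57395539 0.09071749 0.0764    ]
 [0.53506371 0.08619784 0.0764    ]] [[0.50879407 0.08324795 0.041     ]]
clock: 2.75
position: [0.5461, 0.0876, 0.0743]
eef_rot: [[0.993, 0.118, 0.003], [0.118, -0.993, 0.0], [0.003, 0.0, -1.0]]
contact_force: [0.8, -0.4, 0.2]
grip_width: 0.0427
[0.54612302 0.08764416 0.07430283] [ 0.80874302 -0.41024836  0.18517126]
```

```bash
python3 -m inch '[[[0,0,0],[0,0,0],0],[[0,0,0],[0,0,0],0],[[0,0,0],[0,0,0],0],[[0,0,0],[0,0,0],0]]' 25 && python3 - <<'E'
from h import *
c,st=snap('top','top3');c,st=snap('wrist','wrist3'); print(st['clock'],st['position'],st['grip_width'],st['contact_force'],st['moment'])
E
```

```text
clock: 3.25
position: [0.5463, 0.088, 0.0742]
eef_rot: [[0.993, 0.118, 0.003], [0.118, -0.993, 0.0], [0.003, 0.0, -1.0]]
contact_force: [-2.3, -0.8, 7.3]
grip_width: 0.0133
3.3 [0.54629889 0.08800499 0.07417828] 0.013639220543215286 [-2.03736896 -0.71386554  6.18063521] [-0.00825586  0.25069365  0.02384699]
```

View pics/wrist3.png

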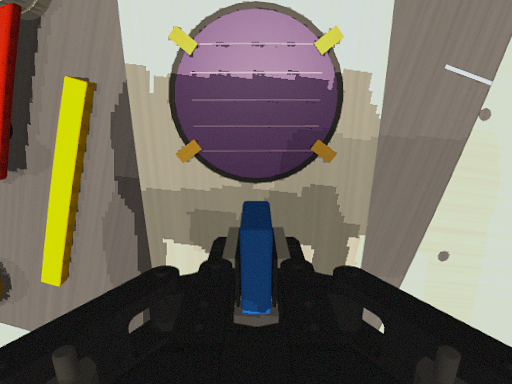

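```bash
python3 - <<'E'
from h import *
c,st=load('wrist3'); hsv=cv2.cvtColor(c['image'],cv2.COLOR_RGB2HSV)
m=((hsv[...,0]>130)&(hsv[...,0]<165)&(hsv[...,1]>60)).astype(np.uint8)
n,l,s,cc=cv2.connectedComponentsWithStats(m);i=1+np.argmax(s[1:,4]);print(s[i])
ct=cv2.findContours((l==i).astype(np.uint8),0,2)[0];ct=max(ct,key=len);e=cv2.fitEllipse(cv2.convexHull(ct));print(e)
w=plane(c,ct[:,0],.0455,st);(x,y),r=cv2.minEnclosingCircle((w[:,:2]*1e3).astype(np.float32));print('wafer',x,y,r)
P=plane(c,[e[0]],.0455,st)[0]; print(P, np.linalg.norm(P[:2]-st['position'][:2]))
c,st=load('top3'); cv2.imwrite('pics/t3c.png',cv2.resize(c['image'][95:210,155:275,::-1],None,fx=5,fy=5,interpolation=cv2.INTER_CUBIC))
c,st=load('wrist3')
print('fence face',plane(c,[(88,86),(66,285)],.039,st),'clip',plane(c,[(182,40),(329,40),(189,151),(323,151)],.0465,st))
E
```

```text
[  175    45   163   133 13385]
((255.73094177246094, 96.71839141845703), (160.5494384765625, 162.622314453125), 91.73363494873047)
wafer 618.9270629882812 97.10697174072266 38.21064376831055
[0.61954113 0.09715109 0.0455    ] 0.07381109392305912
fence face [[0.61590649 0.17994324 0.039     ]
 [0.50231992 0.19627906 0.039     ]] clip [[0.64009903 0.13291324 0.0465    ]
 [0.64790214 0.06743302 0.0465    ]
 [0.59063341 0.12635021 0.0465    ]
 [0.59834338 0.06171658 0.0465    ]]
```

View pics/t3c.png

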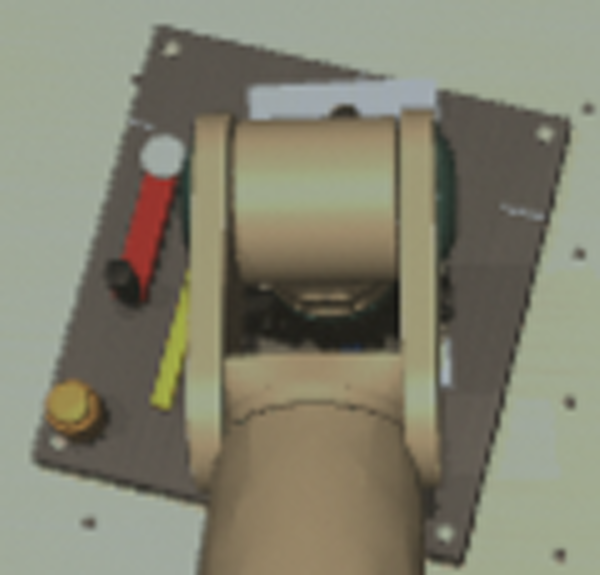

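```bash
python3 -m inch '[[[-1,-6,0],[0,0,2],0],[[-2,-12,0],[0,0,4.5],0],[[-3,-18,0],[0,0,7],0],[[-4,-25,0],[0,0,9.5],0],[[-5,-32,0],[0,0,12],0],[[-6,-39,0],[0,0,14.5],0],[[-7,-46,0],[0,0,16.7],0],[[-7,-46,0],[0,0,16.7],0],[[-7,-46,0],[0,0,16.7],0]]' && python3 - <<'E'
from h import *
c,st=snap('wrist','wrist4');print(st['clock'],st['position'],st['grip_width'],st['contact_force'],st['moment'])
c,st=snap('scene','scene4');cv2.imwrite('pics/s4c.png',cv2.resize(c['image'][195:315,185:330,::-1],None,fx=5,fy=5,interpolation=cv2.INTER_CUBIC))
E
```

```text
clock: 4.47
position: [0.534, 0.133, 0.074]
eef_rot: [[0.985, -0.172, 0.003], [-0.172, -0.985, 0.0], [0.003, -0.001, -1.0]]
contact_force: [0.3, -0.0, 5.7]
grip_width: 0.0137
4.475 [0.53396216 0.13298351 0.07402619] 0.01367894056890898 [ 3.31399934e-01 -1.72050105e-04  5.74676147e+00] [ 0.02042419  0.1815875  -0.19579337]
```

View pics/wrist4.png

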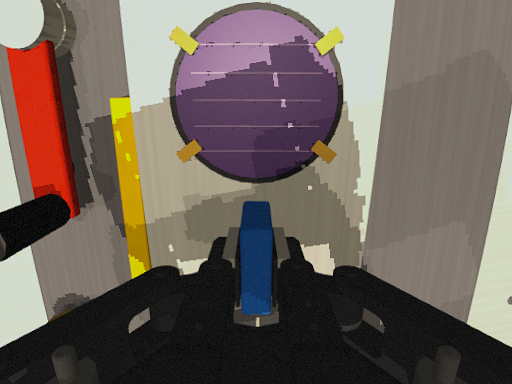

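View pics/s4c.png

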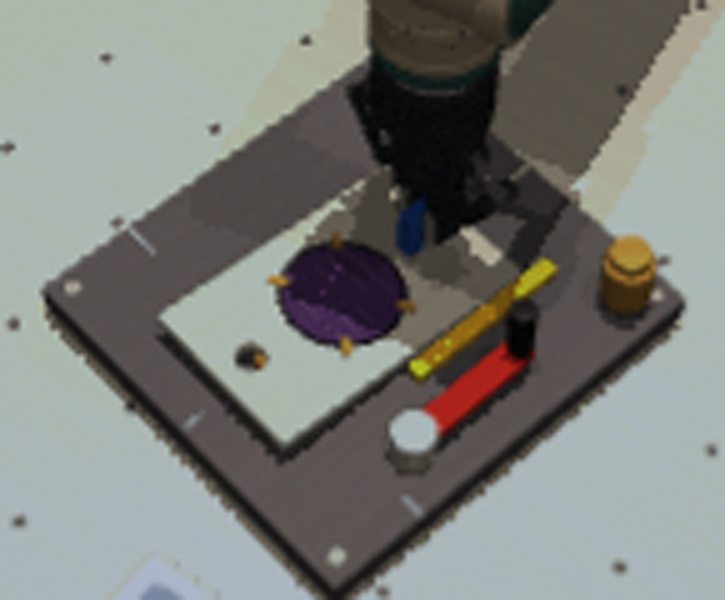

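The scene crop shows the brass pin through the hole, at crop (262,360) against the hole centre at (250,356), so it is close. I'll compute the offset.

```bash
python3 - <<'E'
from h import *
c,st=load('scene4'); A=lambda l:np.array(l,float)/5+[185,195]-.4
y=np.radians(-9.9);R=np.array([[np.cos(y),-np.sin(y)],[np.sin(y),np.cos(y)]]);o=np.array([.589,.122])
lo=lambda P:((P[:,:2]-o)@R*1e3).round(1)
print('hole',lo(plane(c,A([(251,356)]),.0515)),'brass',lo(plane(c,A([(261,360)]),.042)))
print('mark x80',lo(plane(c,A([(410,504),(196,419),(515,176)]),.03)))
cx,st=load('wrist4')
hsv=cv2.cvtColor(cx['image'],cv2.COLOR_RGB2HSV)
m=((hsv[...,0]>130)&(hsv[...,0]<165)&(hsv[...,1]>60)).astype(np.uint8)
n,l,s,cc=cv2.connectedComponentsWithStats(m);i=1+np.argmax(s[1:,4])
ct=max(cv2.findContours((l==i).astype(np.uint8),0,2)[0],key=len);e=cv2.fitEllipse(cv2.convexHull(ct))
print('wafer',lo(plane(cx,[e[0]],.0455,st)), 'fence face',lo(plane(cx,[(130,98),(149,268)],.039,st)),'edge L',lo(plane(cx,[(119,6),(131,96),(152,270)],.046,st)))
E
```

```text
hole [[91.3  3.3]] brass [[84.9  4.8]]
mark x80 [[  78.5  132.6]
 [ 136.8    4.4]
 [-135.8    2.7]]
wafer [[15.4  2.4]] fence face [[ 17.7  64. ]
 [-75.1  63. ]] edge L [[ 57.   62.6]
 [ 18.3  60.6]
 [-72.4  58.6]]
```

```bash
python3 -m inch '[[[-2,0,0],[0,0,0],0],[[-4,0,0],[0,0,0],0],[[-6,0,0],[0,0,0],0],[[-8,0,0],[0,0,0],0],[[-9,0,0],[0,0,0],0],[[-10,0,0],[0,0,0],0],[[-10,0,0],[0,0,0],0]]' && python3 - <<'E'
from h import *
c,st=snap('scene','scene5');cv2.imwrite('pics/s5c.png',cv2.resize(c['image'][195:315,185:330,::-1],None,fx=5,fy=5,interpolation=cv2.INTER_CUBIC))
c,st=snap('wrist','wrist5');print(st['clock'],st['contact_force'],st['moment'])
E
```

```text
clock: 5.45
position: [0.5229, 0.1346, 0.0722]
eef_rot: [[0.985, -0.172, -0.0], [-0.172, -0.985, 0.0], [-0.0, 0.0, -1.0]]
contact_force: [0.1, -0.1, -2.9]
grip_width: 0.0134
5.5 [-0.07477246 -0.9439576  -1.32513916] [-0.02432592  0.27002197  0.02668208]
```

View pics/s5c.png

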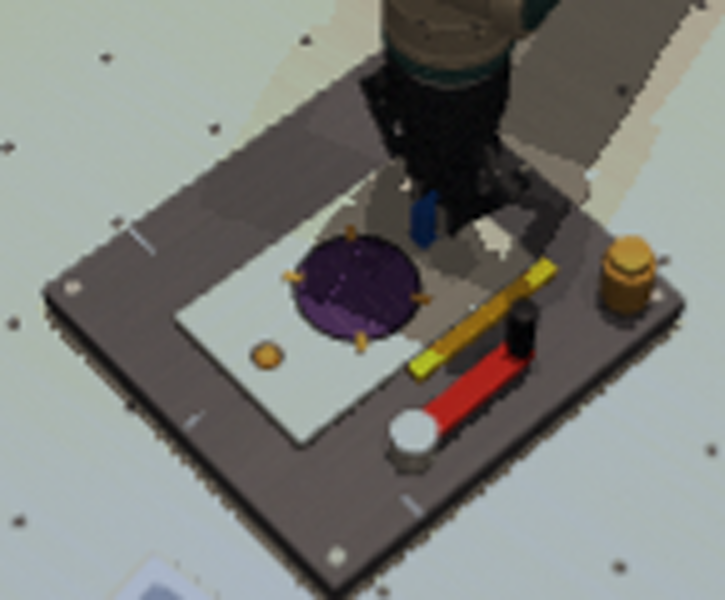

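The pin now fills the hole (crop (267,356)) and the plate has dropped. I'll check the fence gap from the wrist.

```bash
python3 -m inch '[[[0,0,2],[0,0,0],0],[[0,0,2],[0,0,0],0]]'; python3 - <<'E'
from h import *
c,st=snap('wrist','wrist6');print(st['clock'],st['position'],st['contact_force'],st['moment'])
cv2.imwrite('pics/w6c.png',cv2.resize(c['image'][0:300,60:240,::-1],None,fx=2,fy=2,interpolation=cv2.INTER_CUBIC))
E
```

```text
clock: 5.8
position: [0.5227, 0.1346, 0.0719]
eef_rot: [[0.985, -0.172, -0.001], [-0.172, -0.985, -0.0], [-0.001, 0.001, -1.0]]
contact_force: [-8.9, -2.7, 16.7]
grip_width: 0.0134
5.8 [0.52268962 0.13455401 0.07188245] [-8.88016375 -2.73809897 16.73947324] [-0.23235924  1.38020062  0.00730685]
```

View pics/w6c.png

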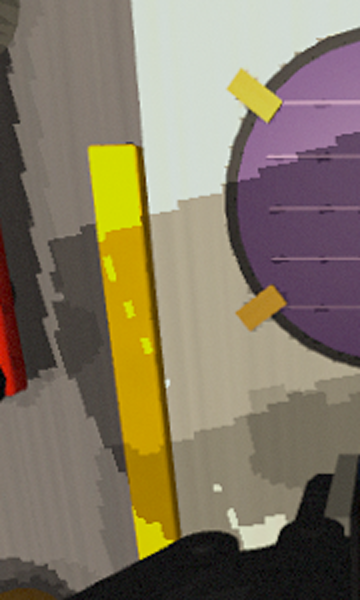

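```bash
python3 -m inch '[[[0,0,-1.5],[0,0,0],0],[[0,-1,-1.5],[0,0,0],0],[[0,-2,-1.5],[0,0,0],0],[[0,-2,-1.5],[0,0,0],0]]'; python3 - <<'E'
from h import *
st=observe();print(st['eef_rot'].T@st['contact_force'],st['eef_rot'].T@st['moment'])
E
```

```text
clock: 6.35
position: [0.5232, 0.1357, 0.0719]
eef_rot: [[0.985, -0.173, -0.001], [-0.173, -0.985, -0.002], [-0.001, 0.002, -1.0]]
contact_force: [-1.0, -4.6, 8.0]
grip_width: 0.0138
[-0.21217427  4.68438951 -7.95404361] [-0.68767412 -0.38124857  0.03890861]
```

```bash
python3 -m inch '[[[0,-1,0],[0,0,0],0],[[0,-1,0],[0,0,0],0]]'; python3 - <<'E'
from h import *
c,st=snap('wrist','wrist7');print(st['clock'],st['eef_rot'].T@st['contact_force'],st['eef_rot'].T@st['moment'])
cv2.imwrite('pics/w7c.png',cv2.resize(c['image'][0:300,60:240,::-1],None,fx=2,fy=2,interpolation=cv2.INTER_CUBIC))
c,st=snap('scene','scene7');cv2.imwrite('pics/s7c.png',cv2.resize(c['image'][215:300,215:315,::-1],None,fx=7,fy=7,interpolation=cv2.INTER_CUBIC))
E
```

```text
clock: 6.6
position: [0.5234, 0.1358, 0.0719]
eef_rot: [[0.985, -0.173, -0.002], [-0.173, -0.985, -0.003], [-0.001, 0.004, -1.0]]
contact_force: [-2.7, -9.2, 8.5]
grip_width: 0.0136
6.6 [-1.03969365  9.51236657 -8.43278303] [-1.28603791 -0.37689213 -0.05606335]
```

View pics/w7c.png

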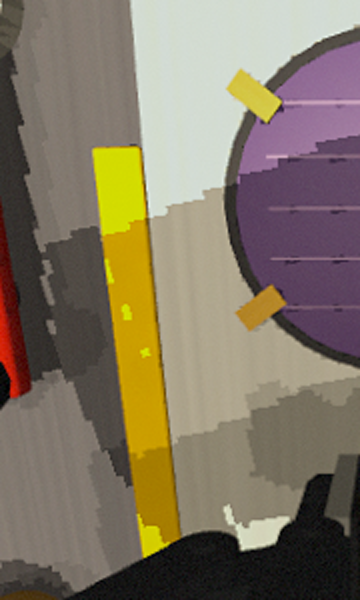

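View pics/s7c.png

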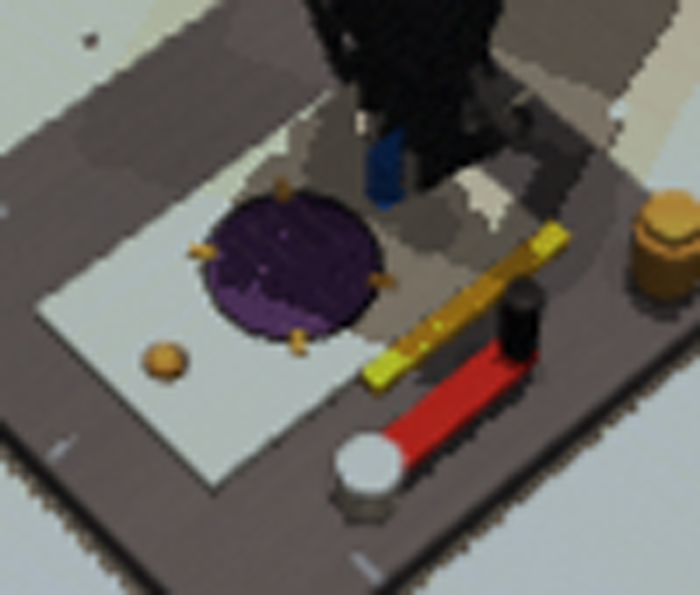

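The plate is flat and its long side is flush along the fence, with the pin head in the hole at crop (165,360). I'll ease off, release and lift.

```bash
python3 -m inch '[[[0,1,-0.5],[0,0,0],0],[[0,1,-0.5],[0,0,0],0.4],[[0,1,-0.5],[0,0,0],0.4],[[0,1,-0.5],[0,0,0],0.4],[[0,1,-30],[0,0,0],0.4],[[0,1,-90],[0,0,0],0.4],[[-60,1,-150],[0,0,0],0.4],[[-110,1,-180],[0,0,0],0.4],[[-110,1,-180],[0,0,0],0.4]]'; python3 - <<'E'
from h import *
c,st=snap('wrist','wrist8');print(st['clock'],st['position'],st['contact_force'],st['eef_rot'].round(3))
c,st=snap('scene','scene8');cv2.imwrite('pics/s8c.png',cv2.resize(c['image'][195:315,185:330,::-1],None,fx=5,fy=5,interpolation=cv2.INTER_CUBIC))
E
```

```text
clock: 7.82
position: [0.4139, 0.1562, 0.2549]
eef_rot: [[0.985, -0.171, 0.005], [-0.171, -0.985, 0.002], [0.005, -0.002, -1.0]]
contact_force: [0.6, -0.4, -0.2]
grip_width: 0.0345
7.825 [0.41392553 0.15618824 0.25485308] [ 0.58445827 -0.42921989 -0.19301225] [[ 0.985 -0.171  0.005]
 [-0.171 -0.985  0.002]
 [ 0.005 -0.002 -1.   ]]
```

View pics/wrist8.png

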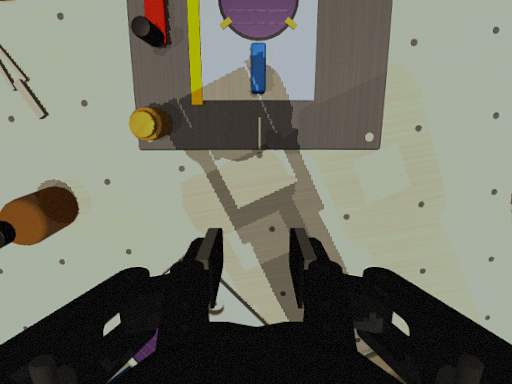

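View pics/s8c.png

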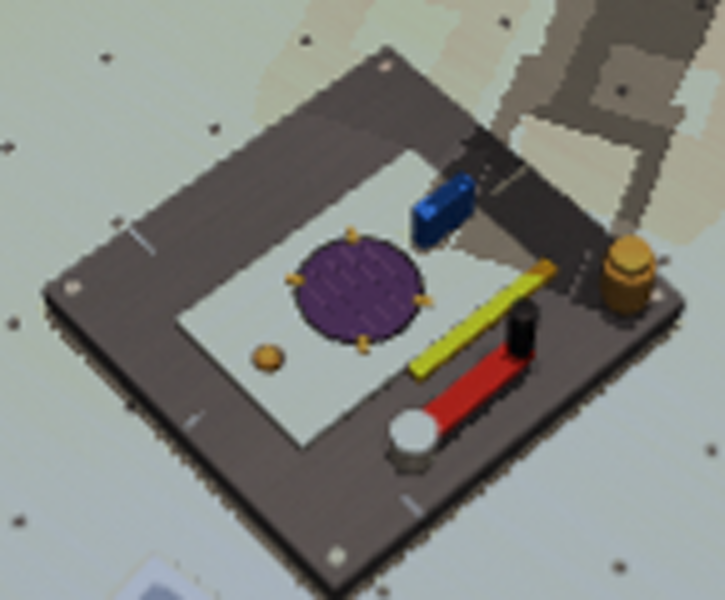

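Seated and squared after release. The bar, wafer and fence lines are parallel, and the pin head is visible in the hole at (268,358). Next is the clamp, so I'll measure the peg and recheck the stage frame from this view.

```bash
python3 - <<'E'
from h import *
c,st=load('wrist8'); im=c['image']
cv2.imwrite('pics/w8c.png',cv2.resize(im[0:160,110:400,::-1],None,fx=2.7,fy=2.7,interpolation=cv2.INTER_CUBIC))
E
```

```text
(no output)
```

View pics/w8c.png

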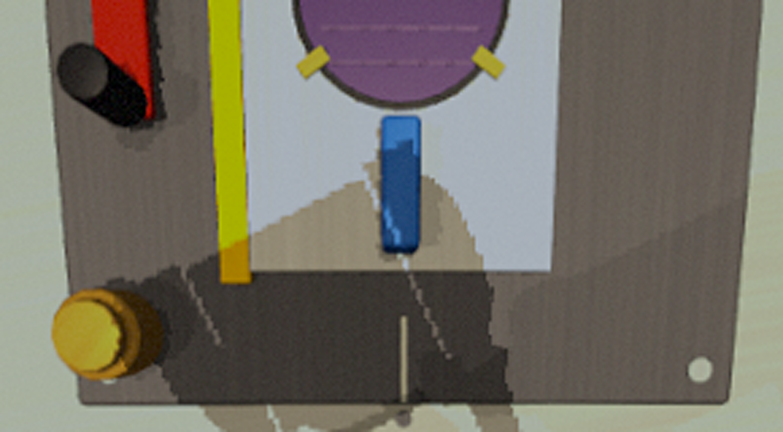

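```bash
python3 - <<'E'
from h import *
c,st=load('wrist8'); A=lambda l:np.array(l,float)/2.7+[110,0]-.3
R=st['eef_rot'];p=st['position']
y=np.radians(-9.9);Rs=np.array([[np.cos(y),-np.sin(y)],[np.sin(y),np.cos(y)]])
k=plane(c,A([(80,405),(727,405),(404,400)]),.03,st)[:,:2]
print('centre',k-np.array([[-.15,.14],[-.15,-.14],[-.15,0]])@Rs.T, 'yaw',np.degrees(np.arctan2(*(k[0]-k[1])[::-1]))-90)
pk=plane(c,A([(83,71)]),.093,st); print('peg top',pk,((pk-p)@R*1e3).round(1))
o=(k-np.array([[-.15,.14],[-.15,-.14],[-.15,0]])@Rs.T).mean(0); print('peg stage',((pk[:,:2]-o)@Rs*1e3), 'carrier -x edge',(plane(c,A([(250,270),(550,270)]),.038,st)[:,:2]-o)@Rs*1e3)
s=observe();print(s['clock'],s['position'],s['grip_width'],s['joint_positions'])
E
```

```text
centre [[0.58742705 0.12135903]
 [0.58862555 0.12515153]
 [0.58965906 0.12268638]] yaw -9.790287139789328
peg top [[0.56985903 0.23113082 0.093     ]] [[ 140.1 -100.1  162.7]]
peg stage [[-37.01244615 103.23895766]] carrier -x edge [[-96.30898081  61.50949931]
 [-96.13277713 -58.0822738 ]]
7.925 [0.41465125 0.1560218  0.25368435] 0.03401618975188847 [ 2.76436475e-01 -1.85446074e-01  1.63255064e+00  1.10015280e-04
  1.69052249e+00  2.01891155e+00]
```

```bash
python3 -m inch '[[[45,-33,20],[0,0,0],0.4],[[95,-67,50],[0,0,0],0.4],[[140,-100,104],[0,0,0],0.4],[[140,-100,104],[0,0,0],0.4],[[140,-100,104],[0,0,0],0.4]]'; python3 - <<'E'
from h import *
c,st=snap('wrist','wrist9');print(st['clock'],st['position'],st['contact_force'])
E
```

```text
clock: 8.55
position: [0.57, 0.2294, 0.1439]
eef_rot: [[0.985, -0.172, -0.006], [-0.172, -0.985, -0.002], [-0.005, 0.003, -1.0]]
contact_force: [0.7, -0.3, -0.1]
grip_width: 0.0342
8.55 [0.57003686 0.22944945 0.14389662] [ 0.70993164 -0.32978649 -0.08947975]
```

View pics/wrist9.png

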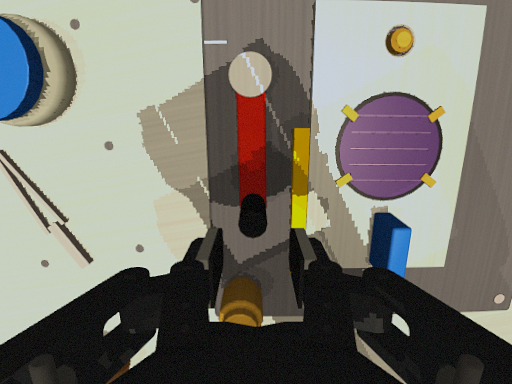

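```bash
python3 - <<'E'
from h import *
c,st=load('wrist9'); s=observe()
pk=plane(c,[(253.5,224)],.093,st); print(pk, ((pk-s['position'])@s['eef_rot']*1e3).round(1), s['position'])
h=plane(c,[(250,75)],.06,st); print('hinge cap',h, np.linalg.norm(h[0,:2]-pk[0,:2]), np.degrees(np.arctan2(*(pk-h)[0,:2][::-1])))
g=c['image'][...]
cv2.imwrite('pics/w9c.png',cv2.resize(g[30:330,190:330,::-1],None,fx=2,fy=2,interpolation=cv2.INTER_CUBIC))
E
```

```text
[[0.5718782  0.23094037 0.093     ]] [[ 1.6 -1.8 53.1]] [0.57014296 0.22945889 0.14610632]
hinge cap [[0.65865553 0.21802835 0.06      ]] 0.08773268971061716 171.53677755201772
```

View pics/w9c.png

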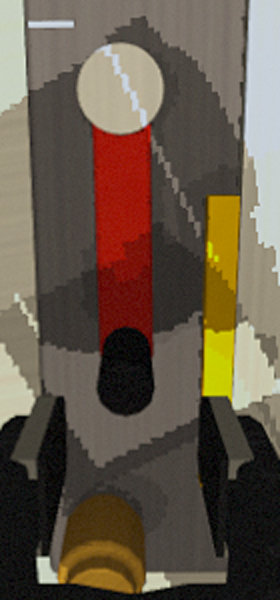

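The peg top, at about (252,225), is centred between the pads. I'll descend around it as a loose cage.

```bash
python3 -m inch '[[[2,-2,20],[0,0,0],0.4],[[2,-2,50],[0,0,0],0.4],[[2,-2,66],[0,0,0],0.4],[[2,-2,66],[0,0,0],0.3],[[2,-2,66],[0,0,0],0.28],[[2,-2,66],[0,0,0],0.28]]'; python3 - <<'E'
from h import *
c,st=snap('wrist','wrist10');print(st['clock'],st['position'],st['contact_force'],st['grip_width'])
E
```

```text
clock: 9.35
position: [0.5732, 0.2317, 0.0832]
eef_rot: [[0.985, -0.172, 0.002], [-0.172, -0.985, 0.001], [0.002, -0.001, -1.0]]
contact_force: [0.2, -0.3, 0.2]
grip_width: 0.0239
9.35 [0.57320339 0.23166404 0.08322837] [ 0.17513693 -0.28901598  0.19296841] 0.023946972144142226
```

View pics/wrist10.png

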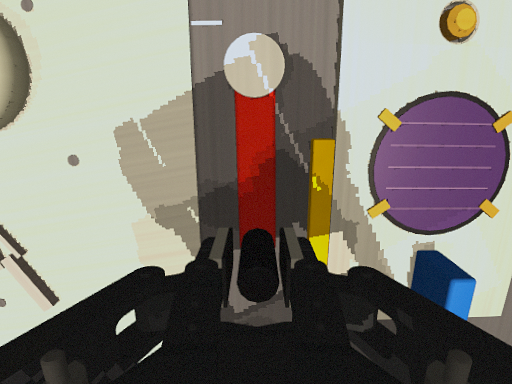

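The peg is between the pads (top at about (258,280)). I'll swing now.

```bash
python3 -m inch '[[[1,12.5,0],[0,0,-8],0.28],[[3.5,25,0],[0,0,-16],0.28],[[8,36.5,0],[0,0,-24],0.28],[[13.5,47.5,0],[0,0,-32],0.28],[[21,58,0],[0,0,-40],0.28],[[21,58,0],[0,0,-40],0.28]]'; python3 - <<'E'
from h import *
st=observe();print(st['clock'],st['position'],st['eef_rot'].T@st['contact_force'],st['eef_rot'].T@st['moment'])
c,st=snap('wrist','wrist11')
E
```

```text
clock: 10.15
position: [0.5837, 0.1702, 0.0823]
eef_rot: [[0.866, 0.499, 0.001], [0.499, -0.866, 0.0], [0.001, 0.0, -1.0]]
contact_force: [-0.7, 0.4, 1.2]
grip_width: 0.0239
10.15 [0.58374508 0.17020211 0.08234888] [-0.38036049 -0.66615155 -1.20474565] [-0.05701343 -0.01744394  0.05566354]
```

View pics/wrist11.png

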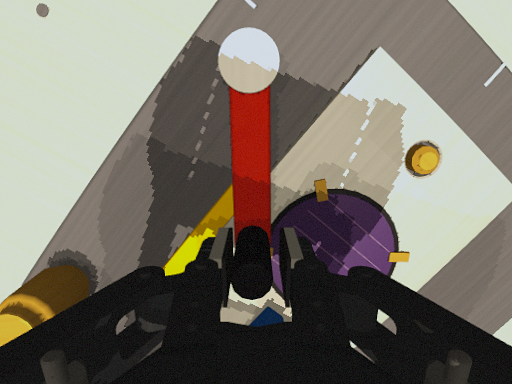

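```bash
python3 -m inch '[[[1,12.5,0],[0,0,-8],0.28],[[3.5,25,0],[0,0,-16],0.28],[[8,36.5,0],[0,0,-24],0.28],[[13.5,47.5,0],[0,0,-32],0.28],[[21,58,0],[0,0,-40],0.28],[[26,63,0],[0,0,-45],0.28],[[30,67,0],[0,0,-48],0.28],[[30,67,0],[0,0,-48],0.28]]'; python3 - <<'E'
from h import *
st=observe();print(st['clock'],st['position'],st['eef_rot'].T@st['contact_force'],st['eef_rot'].T@st['moment'])
c,st=snap('wrist','wrist12')
E
```

```text
clock: 11.2
position: [0.6429, 0.1282, 0.0818]
eef_rot: [[0.209, 0.978, 0.0], [0.978, -0.209, -0.0], [-0.0, 0.0, -1.0]]
contact_force: [-0.6, -0.6, -0.6]
grip_width: 0.0238
11.2 [0.64285517 0.12819804 0.08179926] [-0.72315787 -0.45344144  0.62130931] [-0.05030753 -0.05375494 -0.01510225]
```

View pics/wrist12.png

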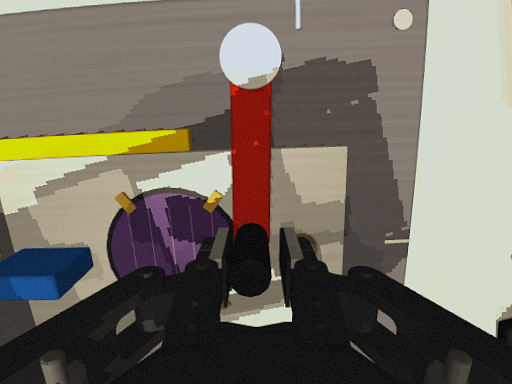

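```bash
python3 -m inch '[[[0,3,0],[0,0,-2],0.28],[[0,6,0],[0,0,-4],0.28],[[0.5,8,0],[0,0,-5],0.28],[[0.5,8,0],[0,0,-5],0.28]]'; python3 - <<'E'
from h import *
st=observe();print(st['clock'],st['position'],st['eef_rot'].T@st['contact_force'],st['eef_rot'].T@st['moment'])
E
```

```text
clock: 11.75
position: [0.6476, 0.1276, 0.0815]
eef_rot: [[0.118, 0.993, -0.01], [0.993, -0.118, 0.0], [-0.001, -0.01, -1.0]]
contact_force: [-20.5, 1.2, 8.2]
grip_width: 0.0241
11.75 [0.64758284 0.12758488 0.08149926] [ -1.18939858 -20.54016218  -7.98472982] [ 3.1571017  -0.13431816 -0.01041525]
```

```bash
python3 -m inch '[[[0,-4,0],[0,0,0],0.28],[[0,-5.5,0],[0,0,0],0.28],[[0,-5.5,0],[0,0,0],0.28]]'; python3 - <<'E'
from h import *
st=observe();print(st['clock'],st['position'],st['eef_rot'].T@st['contact_force'])
c,st=snap('wrist','wrist13')
c,st=snap('scene','scene13');cv2.imwrite('pics/s13c.png',cv2.resize(c['image'][195:315,185:330,::-1],None,fx=5,fy=5,interpolation=cv2.INTER_CUBIC))
E
```

```text
clock: 12.12
position: [0.6455, 0.1271, 0.0819]
eef_rot: [[0.12, 0.993, 0.001], [0.993, -0.12, -0.0], [-0.0, 0.001, -1.0]]
contact_force: [-0.2, 0.6, 0.4]
grip_width: 0.0237
12.125 [0.64547259 0.12714927 0.0818695 ] [ 0.55882362 -0.2702158  -0.40038816]
```

View pics/wrist13.png

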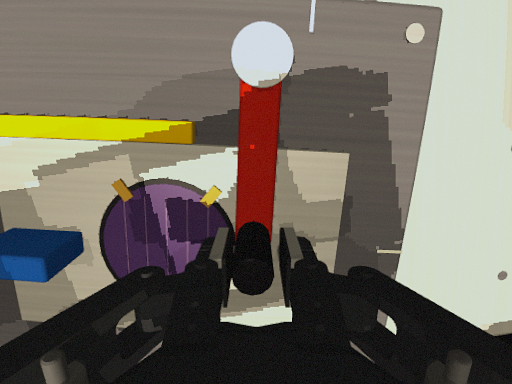

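```bash
python3 -m inch '[[[0,0,-20],[0,0,0],0.28],[[0,0,-70],[0,0,0],0.35],[[-40,-30,-130],[0,0,0],0.4],[[-70,-60,-170],[0,0,0],0.4],[[-70,-60,-170],[0,0,0],0.4]]'; python3 - <<'E'
from h import *
c,st=snap('wrist','wrist14');print(st['clock'],st['position'],st['contact_force'],st['joint_positions'])
c,st=snap('scene','scene14');cv2.imwrite('pics/s14c.png',cv2.resize(c['image'][195:315,185:330,::-1],None,fx=5,fy=5,interpolation=cv2.INTER_CUBIC))
E
```

```text
clock: 12.85
position: [0.5774, 0.0637, 0.2584]
eef_rot: [[0.122, 0.992, 0.01], [0.993, -0.122, 0.0], [0.001, 0.01, -1.0]]
contact_force: [-0.5, 0.0, 0.5]
grip_width: 0.0336
12.85 [0.57736898 0.06371753 0.25842885] [-0.49344841  0.0059705   0.50908834] [ 4.64826032e-02  2.03212926e-01  1.23213693e+00 -3.12851688e-04
  1.69665235e+00  1.68700485e-01]
```

View pics/wrist14.png

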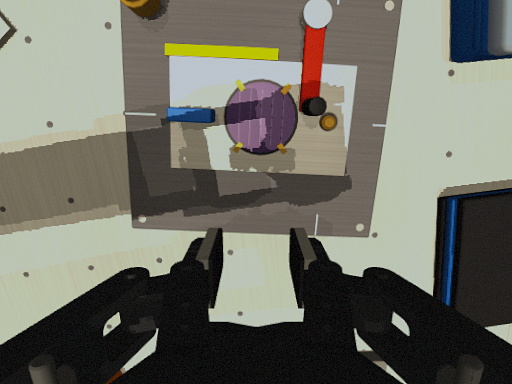

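View pics/s14c.png

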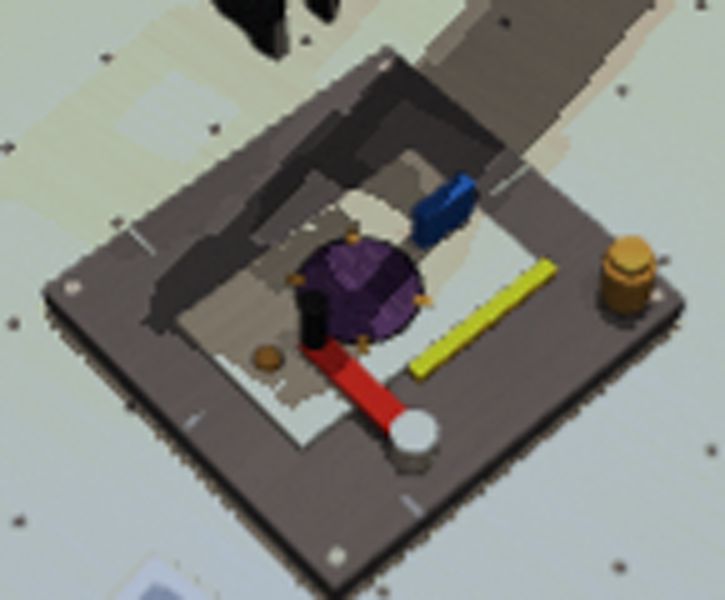

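```bash
python3 - <<'E'
from h import *
c,st=load('wrist14'); 
y=np.radians(-9.85);R=np.array([[np.cos(y),-np.sin(y)],[np.sin(y),np.cos(y)]]);o=np.array([.5885,.1228])
lo=lambda P:(P[:,:2]-o)@R*1e3
pk=plane(c,[(318,106)],.093,st);h=plane(c,[(317,13)],.06,st);print('peg',lo(pk),'hinge',lo(h),'pin',lo(plane(c,[(328,121)],.042,st)))
base=plane(c,[(309.5,104)],.049,st); print('peg foot?',lo(base)); a=lo(pk)[0]-lo(h)[0]; print(np.degrees(np.arctan2(a[0],-a[1])),'deg past -y')
print('arm edges',lo(plane(c,[(305,30),(300.5,100),(325,30),(319.5,95)],.047,st)))
print('marks',lo(plane(c,[(317,220),(338,3),(378,125),(140,114)],.03,st)))
E
```

```text
peg [[54.57941253 15.81009667]] hinge [[ 52.37778972 103.63844105]] pin [[77.86218055  2.44148195]]
peg foot? [[54.60610564 18.93519165]]
1.4359519575095574 deg past -y
arm edges [[43.99020667 91.11494806]
 [45.03608747 22.57429796]
 [64.2932647  92.3911902 ]
 [64.7451768  28.78205406]]
marks [[ 8.03524601e+01 -1.16827787e+02]
 [ 7.90832841e+01  1.24120149e+02]
 [ 1.39095054e+02  1.18438841e+00]
 [-1.31713412e+02 -1.38172496e-01]]
```

The clamp is at its stop: the peg measures (54.6, 15.8) mm in the stage frame against the ideal (55, 15), and the stop reaction was felt. Next is the selector on the white box.

```bash
python3 -m inch '[[[-50,-3,0],[0,0,2],0.5],[[-100,-5,0],[0,0,4],0.5],[[-150,-8,0],[0,0,6],0.5],[[-200,-10,0],[0,0,8],0.5],[[-250,-13,0],[0,0,10],0.5],[[-300,-15,10],[0,0,11],0.5],[[-350,-18,20],[0,0,11],0.5],[[-394,-20,30],[0,0,11],0.5],[[-394,-20,40],[0,0,11],0.5],[[-394,-20,40],[0,0,11],0.5]]'; python3 - <<'E'
from h import *
c,st=snap('wrist','wrist15');print(st['clock'],st['position'],st['contact_force'],st['eef_rot'].round(3))
E
```

```text
clock: 14.2
position: [0.5101, -0.3226, 0.2093]
eef_rot: [[0.307, 0.952, -0.003], [0.952, -0.307, 0.003], [0.002, -0.004, -1.0]]
contact_force: [0.7, -0.4, 0.2]
grip_width: 0.0425
14.2 [ 0.51008754 -0.32260971  0.20929027] [ 0.68149197 -0.40947237  0.19571161] [[ 0.307  0.952 -0.003]
 [ 0.952 -0.307  0.003]
 [ 0.002 -0.004 -1.   ]]
```

View pics/wrist15.png

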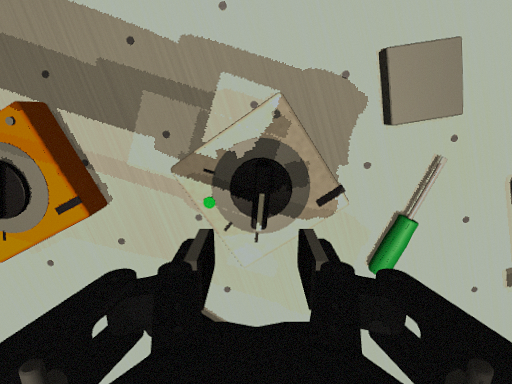

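```bash
python3 - <<'E'
from h import *
c,st=load('wrist15');im=c['image']
cv2.imwrite('pics/w15c.png',cv2.resize(im[110:260,180:340,::-1],None,fx=4,fy=4,interpolation=cv2.INTER_CUBIC))
E
```

```text
(no output)
```

View pics/w15c.png

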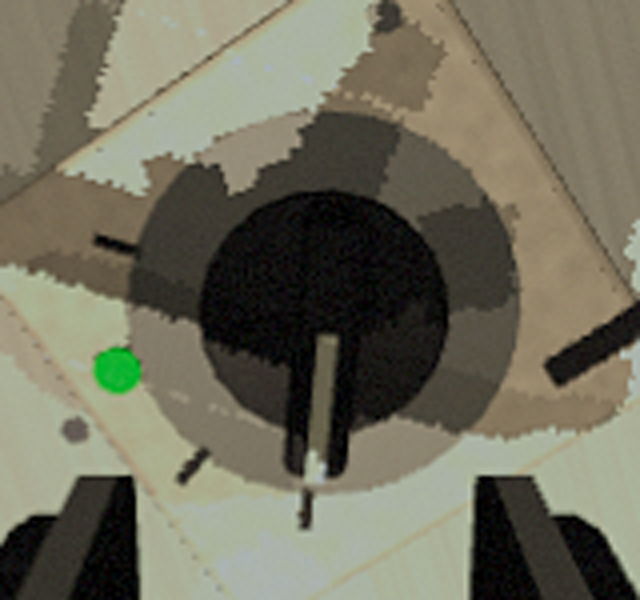

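```bash
python3 - <<'E'
from h import *
c,st=load('wrist15'); A=lambda l:np.array(l,float)/4+[180,110]-.375
s=observe();R=s['eef_rot'];p=s['position']
l=plane(c,A([(327,335),(315,470)]),.086,st); d=(l[1]-l[0])[:2]; print('ptr',l,np.degrees(np.arctan2(d[1],d[0])))
k=plane(c,A([(324,311)]),.054,st); print('disc',k); 
t=plane(c,A([(305,510),(195,465),(117,371),(115,244)]),.0455,st); print('marks',t)
(cx,cy),r=cv2.minEnclosingCircle((t[:3,:2]*1e3).astype(np.float32))
for q in t: print(np.degrees(np.arctan2(q[1]-k[0,1],q[0]-k[0,0])), np.linalg.norm((q-k[0])[:2]))
u=d/np.linalg.norm(d); print('bar line offset from disc', np.cross(u,(k[0]-l[0])[:2]), 'ptr end dist',np.linalg.norm(l[1][:2]-k[0,:2]))
print('tool yaw',np.degrees(np.arctan2(R[1,0],R[0,0])), p, 'disc in tool',((k-p)@R*1e3))
E
```

```text
ptr [[ 0.51500802 -0.32235131  0.086     ]
 [ 0.50347189 -0.35020816  0.086     ]] -112.49551179567679
disc [[ 0.51395882 -0.3248479   0.054     ]]
marks [[ 0.49309726 -0.37493125  0.0455    ]
 [ 0.47051798 -0.35490396  0.0455    ]
 [ 0.4603468  -0.32576363  0.0455    ]
 [ 0.47082794 -0.29583638  0.0455    ]]
-112.61352211535657 0.05425446279819246
-145.32122296099908 0.05282493216257003
-179.02144156085188 0.05361983505084265
146.0736775287413 0.0519801978435622
bar line offset from disc -1.4150191435332096e-05 ptr end dist 0.027443001809817034
tool yaw 72.16546403902565 [ 0.51045354 -0.32240459  0.21055147] disc in tool [[ -1.41710195   4.42949772 156.54070471]]<stdin>:9: DeprecationWarning: Arrays of 2-dimensional vectors are deprecated. Use arrays of 3-dimensional vectors instead. (deprecated in NumPy 2.0)
```

```bash
python3 -m inch '[[[-1.5,4,40],[0,0,4.7],0.5],[[-1.5,4,80],[0,0,4.7],0.5],[[-1.5,4,105],[0,0,4.7],0.5],[[-1.5,4,125],[0,0,4.7],0.5],[[-1.5,4,125],[0,0,4.7],0.5]]'; python3 - <<'E'
from h import *
c,st=snap('wrist','wrist16');print(st['clock'],st['position'],st['contact_force'])
E
```

```text
clock: 14.88
position: [0.5132, -0.3253, 0.0856]
eef_rot: [[0.384, 0.924, -0.002], [0.924, -0.384, 0.001], [0.001, -0.002, -1.0]]
contact_force: [1.2, -0.3, 0.5]
grip_width: 0.0427
14.875 [ 0.51324636 -0.32528749  0.08562258] [ 1.2204811  -0.26042202  0.47457253]
```

View pics/wrist16.png

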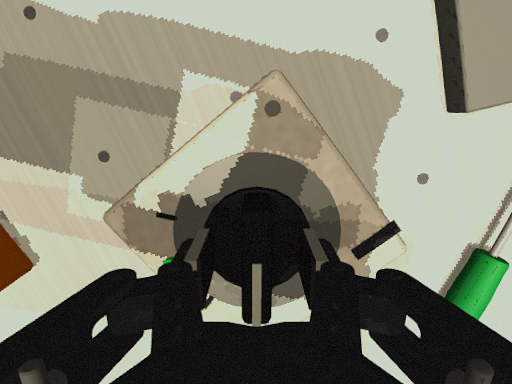

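```bash
python3 -m inch '[[[0,0,0],[0,0,0],0],[[0,0,0],[0,0,0],0],[[0,0,0],[0,0,0],0],[[0,0,0],[0,0,0],0]]' 40; python3 - <<'E'
from h import *
st=observe();print(st['eef_rot'].T@st['contact_force'],st['eef_rot'].T@st['moment'],st['grip_width'])
E
```

```text
clock: 15.42
position: [0.5133, -0.3265, 0.0886]
eef_rot: [[0.385, 0.923, 0.0], [0.923, -0.385, -0.0], [-0.0, 0.0, -1.0]]
contact_force: [-5.2, 3.5, 5.9]
grip_width: 0.0134
[ 1.25758198 -6.17342033 -5.86251237] [0.91523419 0.16229873 0.05258298] 0.013386365414091892
```

```bash
python3 -m inch '[[[0,-1.5,0],[0,0,0],0],[[0,-1.5,0],[0,0,9],0],[[0,-1.5,0],[0,0,18],0],[[0,-1.5,0],[0,0,27],0],[[0,-1.5,0],[0,0,36],0],[[0,-1.5,0],[0,0,44],0],[[0,-1.5,0],[0,0,52],0],[[0,-1.5,0],[0,0,60],0],[[0,-1.5,0],[0,0,69],0],[[0,-1.5,0],[0,0,69],0]]'; python3 - <<'E'
from h import *
c,st=snap('wrist','wrist17')
print(st['eef_rot'].T@st['contact_force'],st['eef_rot'].T@st['moment'],st['grip_width'])
E
```

```text
clock: 16.68
position: [0.5135, -0.3272, 0.0887]
eef_rot: [[1.0, -0.03, 0.005], [-0.03, -1.0, -0.004], [0.005, 0.004, -1.0]]
contact_force: [5.0, -3.8, 0.6]
grip_width: 0.0133
[ 5.14314311  3.6718227  -0.58699852] [-0.70146063  0.83134817 -0.04183276] 0.013254130427381328
```

View pics/wrist17.png

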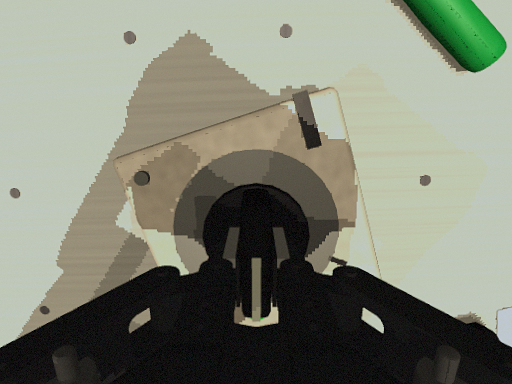

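The knob turned with the tool, and the pointer now faces down at (257,290), towards where the green mark should be. I'll release, lift and check.

```bash
python3 -m inch '[[[0,0,0],[0,0,0],0.5],[[0,0,0],[0,0,0],0.5],[[0,0,0],[0,0,0],0.5],[[0,0,0],[0,0,0],0.5],[[0,0,-30],[0,0,0],0.5],[[0,0,-80],[0,0,0],0.5],[[-30,0,-130],[0,0,0],0.5],[[-60,0,-150],[0,0,0],0.5],[[-60,0,-150],[0,0,0],0.5]]'; python3 - <<'E'
from h import *
c,st=snap('wrist','wrist18');print(st['clock'],st['position'],st['contact_force'])
cv2.imwrite('pics/w18c.png',cv2.resize(c['image'][60:240,160:360,::-1],None,fx=3.3,fy=3.3,interpolation=cv2.INTER_CUBIC))
E
```

```text
clock: 17.85
position: [0.4514, -0.3247, 0.2396]
eef_rot: [[1.0, -0.03, 0.004], [-0.029, -1.0, -0.003], [0.004, 0.003, -1.0]]
contact_force: [0.7, -1.1, -0.7]
grip_width: 0.0429
17.85 [ 0.45144147 -0.32472057  0.23959997] [ 0.74442163 -1.0864043  -0.70702755]
```

View pics/w18c.png

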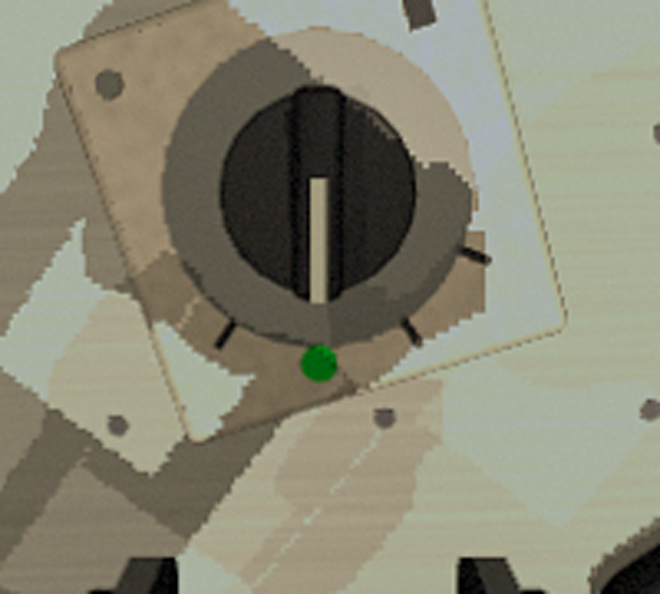

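The pointer, from (318,180) to (318,303), points straight at the green dot at (318,362). Last, I'll check the whole scene.

```bash
python3 - <<'E'
from h import *
c,st=snap('top','top19');a=cv2.resize(c['image'][95:210,155:275,::-1],None,fx=5,fy=5,interpolation=cv2.INTER_CUBIC); cv2.imwrite('pics/t19c.png',a)
c,st=snap('scene','scene19');cv2.imwrite('pics/s19c.png',cv2.resize(c['image'][...,::-1],None,fx=1.5,fy=1.5))
A=lambda l:np.array(l,float)/5+[155,95]-.4
E
```

```text
(no output)
```

View pics/t19c.png

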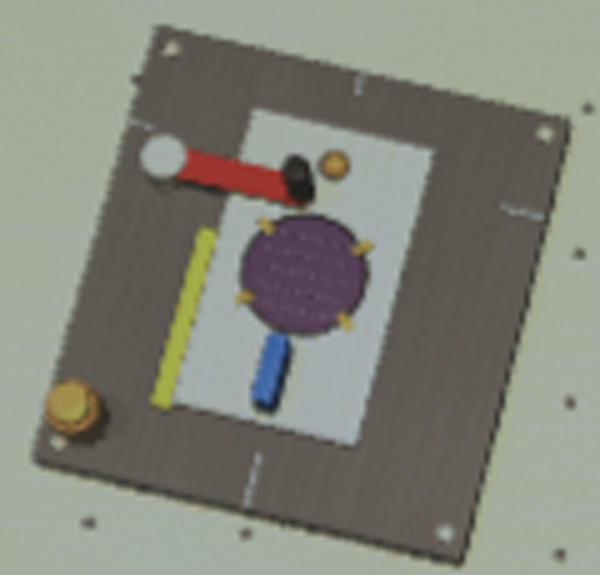

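View pics/s19c.png

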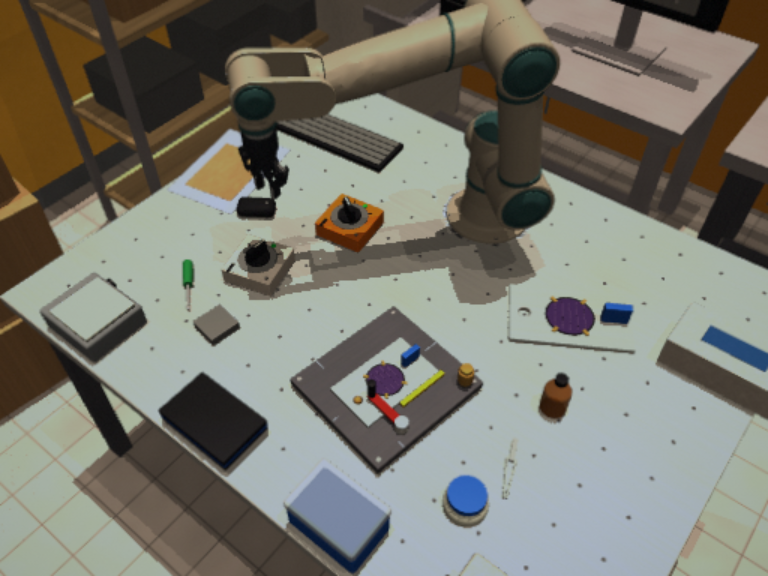

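The carrier is flat, parallel to the fence and against it. The clamp lies across it, parallel to the stage's y axis, and the bystanders stand where they were. I'm handing in.

```bash
python3 -c "
from h import *
print(observe()['contact_force']); print(finish_job())"
```

```text
[0.61211319 0.67645439 0.10989513]
the job is handed in; nothing more can be done
None
```

The job is done and handed in at about 18 s of the 64 s allowed; `finish_job()` gave no verdict.

- **Carrier:** I gripped its blue bar lightly and slid and turned it along the stage until the hole dropped over the pin. I then nudged it sideways until it met the fence. After release it lay flat with its long side flush along the fence and the brass pin head showing in the hole. Its -x edge measured about -96 mm in the stage frame, where a seated carrier puts it at -95 ± 2 mm.
- **Clamp:** I swung it with the peg held loosely between the fingers until it met its stop, which pushed back with about 20 N. The peg then measured (54.6, 15.8) mm in the stage frame, against the ideal (55, 15).
- **Selector:** I turned it about 69° clockwise from the first mark. After release the white pointer sits squarely at the green dot.
- **Other things:** by eye in the last pictures nothing else had moved, and the gripper was clear of everything.

**Checks that disagreed:** the cameras differed by 2 to 5 mm on where the stage and the knob are, so I relied on the wrist camera. When I pressed the carrier down to check it was flat, the force reached about 17 N. Gripping the knob gave about 6 N sideways because I was slightly off its axis; I shifted 1.5 mm before turning, and 5 N along x and 4 N along y of the tool were left at the end of the turn.

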